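Hold a spring clip open over the recipe board

TASK

Take the recipe board out of its rack and lower it (do not drop it) onto the ledge of the leaning easel, about centred, leaning against the back rest, and let go of it. Then squeeze the handles of the spring clip to open its jaws, lift it off its stand and bring it well down astride the top edge of the board, near its middle, one jaw in front and one behind, with the open jaws not touching the board, so that I can slip a paper recipe in. Finish like that, still holding the clip wide open in the gripper; leave the lemon, garlic, honey jar and salt shaker where they are.

Things in the scene. Friction and masses are not known exactly. Their poses are not given: they have to be found in the camera images.
- board: recipe board: loose wooden board with a cork field, 10 mm thick (its x), 90 mm wide (y), 120 mm tall (z), 0.09 kg, front and back alike; origin at the middle of its bottom edge, z towards the top edge. It starts upright in the rack's slot, which holds its lowest 22 mm, with its top edge 130 mm above the worktop. Pinch it across its thickness near the top edge.
- board_top (a point): middle of the board's top edge, 120 mm from the board's origin along its z
- rack: board's storage rack: fixed light wooden block 50 x 100 x 32 mm (x, y, z), origin at the centre of its underside; along its y runs a slot 13 mm wide, floor 10 mm above the worktop, open above and at both ends. The board starts in it, axes parallel. Rack and clip stand may have changed places.
- easel: recipe easel: fixed, dark wood, foot 75 mm deep and 110 mm wide; origin on the worktop under its ledge, z up, front at -x, +x to the rear. A cradle 110 mm wide (along y) leans back (top towards +x) by 0.26 rad: a ledge 22 mm from lip to back rest and square to the rest; lip 16 mm and flat back rest 62 mm high above the ledge, measured along the lean.
- easel_ledge (a point): a point on the surface of the easel's ledge, midway across its width, 36 mm above the worktop, 8 mm in front of the back rest and 14 mm behind the inner face of the lip (measured along the ledge). A board flat against the back rest has its bottom centre about 3 mm behind this point.
- clip: spring clip like a big clothes peg, pale wood, steel pivot, 24 mm wide (its y), 0.05 kg; origin on the pivot, z up through the handles, x = direction of opening. Handles reach 42 mm up from the pivot, jaws 36 mm down. It starts upright, clamped on the clip stand's fin, axes parallel to the stand's, pivot 86 mm above the worktop. Grip it by the handles only, above the pivot.
- clip_stand: fixed dark steel clip stand, foot 56 x 90 mm (x, y) and 10 mm thick, origin at the centre of its underside; along its y stands an upright fin 4 mm thick and 70 mm long, top edge 72 mm above the worktop. The clip sits on the top edge.
- clip_arm_a (a joint): angle of the clip's arm on its +x side: 0 on the fin (jaws parallel, 4 mm apart, handles a V 47 mm wide over the tops), 0.35 rad at the stop, fully squeezed (handles' outer faces parallel, 18 mm apart; jaw tips about 28 mm apart inside). Full squeeze takes about 10 N on each handle at mid-height; it springs shut when let go.
- clip_arm_b (a joint): the same for the arm on the clip's -x side; both arms move together
- clip_tip_a (a point): inner edge of the jaw tip on the clip's +x side, 36 mm below the pivot when shut (about 33 mm below and 14 mm to the side fully open). An edge can enter about 30 mm between the jaws before it meets the pivot rod.
- clip_tip_b (a point): the same for the jaw on the clip's -x side
- lemon: bystander: lemon, 76 x 56 x 55 mm, origin under its middle, to be left alone
- garlic: bystander: garlic bulb, 60 mm across, 58 mm high, origin under its middle, to be left alone
- honey: bystander: glass honey jar with a screw lid, 70 mm across, 84 mm high, origin under its middle, to be left alone
- salt: bystander: salt shaker, 44 mm across, 90 mm high, origin under its middle, to be left alone
Things that resemble listed ones, but are neither listed nor needed, are in the scene too. There is more than one size of the board; the one meant has the size given above.

How it is judged (in metres and radians):
On the way, in this order (a step that is already met when the one before it is completed fails the run):
1. the board rests in the easel, leaning back, let go (x of board in the frame of easel between -0.014 and 0.012 m and y of board in the frame of easel between -0.02 and 0.02 m and z of board in the frame of easel between 0.028 and 0.048 m and angle between board's own z axis and vertical between 0.13 and 0.52 rad and x of board_top in the frame of easel above 0.018 m and angle between the y axis of board and the y axis of easel, either way round below 0.15 rad and linear speed of board below 0.02 m/s and angular speed of board below 0.2 rad/s and contact force between the fingers and board below 0.1 N), for 0.2 s.
2. the clip is held squeezed open, clear of its stand (value of joint each of clip_arm_a, clip_arm_b above 0.2 rad and contact force between the fingers and clip above 2 N and contact force between clip and clip_stand below 0.1 N and height (world z) of clip above 0.12 m), for 0.2 s.
At the end, for the whole second after the job is handed in: Board on the ledge, let go, within 20 mm of the middle, leaning 0.13 to 0.52 rad; clip held by the fingers, arms open over 0.20 rad, a jaw tip on each side of the board, 1.5 mm clear of its faces, 8 mm or more below its top edge, 9 mm inside its sides, not touching it (0.3 N), still (all of step 1 and value of joint each of clip_arm_a, clip_arm_b above 0.2 rad and contact force between the fingers and clip above 2 N and contact force between clip and clip_stand below 0.1 N and ((x of clip_tip_a in the frame of board above 0.0065 m and x of clip_tip_b in the frame of board below -0.0065 m) or (x of clip_tip_b in the frame of board above 0.0065 m and x of clip_tip_a in the frame of board below -0.0065 m)) and z of each of clip_tip_a, clip_tip_b in the frame of board below 0.112 m and y of clip_tip_a in the frame of board between -0.036 and 0.036 m and y of clip_tip_b in the frame of board between -0.036 and 0.036 m and contact force between clip and board below 0.3 N and contact force between clip and easel below 0.1 N and linear speed of clip below 0.03 m/s and horizontal distance between clip and board_top below 0.045 m); the arm keeps its last pose, push and grip.
It fails at once if the lemon is pushed more than 25 mm (distance of lemon from where it was at the start of the episode above 0.025 m).
It fails at once if the garlic is pushed more than 25 mm (distance of garlic from where it was at the start of the episode above 0.025 m).
It fails at once if the honey is pushed more than 25 mm (distance of honey from where it was at the start of the episode above 0.025 m).
It fails at once if the salt is pushed more than 25 mm (distance of salt from where it was at the start of the episode above 0.025 m).
It fails at once if the board is dropped (linear speed of board above 0.5 m/s and contact force between the fingers and board below 0.05 N).
It also fails if it takes over 45 s, if anything falls off the work surface, if the arm or the gripper's body presses on something with over 40 N, if the wrist force passes 120 N, or if a joint passes its speed limit or range.

ROBOT

A 6-joint arm with a two-finger parallel gripper is mounted at the origin on a cart in front of the work surface, level with it; the furniture and walls round the work are solid. World frame = base frame: x ahead of the robot, y to its left, z up, the work surface at z = 0. Lengths are in mm, angles in rad, forces in N, time in s.
With the tool pointing down it reaches from about 350 to 875 mm from the base axis. Payload 4.2 kg.
Tool frame: the origin (TCP) lies midway between the tips of the shut fingers; the grasp point (between the pads) lies 19 mm behind it (tcp_to_grasp is the distance from the TCP to the grasp point, in mm); z points along the fingers, y is the line along which they close (so a half turn about z gives the same grasp; the last joint's range is limited). The gripper opens to 85 mm and grips with 20 to 120 N. Pads are 22 mm wide; open, the fingers measure 114 mm over their backs; the gripper's body (76 mm by 85 mm) begins 54 mm behind the grasp point. The pads swing forward as they close: fully open they stand 13 mm farther back than shut.
Start: joints at [-0.945, 0.385, 0.008, 0, -1.194, -0.259], TCP at [224.158, -583.397, 231.312] pointing down, gripper open.
Joint ranges: [-3.14, 3.14], [-1.21, 2.06], [-1.07, 1.41], [-3.16, 2.05], [-2.99, -0.16], [-3.1, 3.1]. Speed limits (rad/s): [2.79, 2.79, 3.14, 3.14, 3.14, 3.14].

INTERFACE

Orientations are given as a unit quaternion [x, y, z, w].
In Python, from bench import read_state, get_image, job_done, tcp_to_grasp gives the robot as it stands.
- The arm moves only by the tool jog_arm, never from a script. Its argument "plan" is a list of rows, each a list of 3 entries, a list of its own where there are three numbers: the finger opening in mm, from 0 to 85.4, then the shift along the tool's x, y, z as a fraction of full scale, then the turn, a rotation vector about the tool's x, y, z as a fraction of full scale. A call has 1 to 10 rows; each row is the pose to reach, as a shift and turn from the pose commanded when the call began, along the tool's axes at that moment; what a row does not reach only later rows make up. Full scale, the value 1, is 0.1 m for a shift and 60 degrees for a turn. A row lasts 1/8 s, in which the tool goes at most 62.5 mm and 10.7 degrees, less where a joint would pass 70% of its speed; a pose out of reach is approached as far as the arm can. A call with a number of a shift or a turn outside -1 to 1 is refused whole. A call with a gripper value outside its range is refused whole. The fingers move at their own pace and stop on an object; the grip force is fixed at half the most. Time passes only in rows, so rows that repeat a pose let the fingers close. It gives the time, the measured TCP pose, the force, the opening and the grip force at its end, in the units of the state.
- read_state(): the state, without advancing time (a new reading comes with each control period).
- get_image(name): name is "scene" or "top"; returns a dict with "img" (400x640x3 uint8, red, green, blue), "range_z" (400x640 float32, mm along the optical axis (not along the pixel's ray), 0 where there is no reading), "intrinsics" (3x3 intrinsics, pixels), "extrinsics" (4x4, takes a point from camera to world coordinates). Camera axes: x right, y down, z forward; pixel columns grow to the right and rows downward; lengths in mm; the calibration is good to about 2 mm. A picture is of the moment at which its call begins.
- job_done(): hands the job in; it is judged then, once.
The state is a dict: "clock": time; "joints": joint angles; "joint_vel": joint speeds; "joint_efforts": joint torques, N m; "position": TCP position; "ee_rot": TCP orientation; "contact_force": force on the tool from outside, world axes, zero at the start; "wrist_torque": the same for the moment, N m; "gripper_width": finger opening in mm; "grasp_force": force on a finger pad.
Only numpy, scipy, OpenCV 4.12 (cv2) and the standard library are available. Lean on these libraries where they do the work, as an engineer would, in place of code of your own. Each camera call takes 0.05 s, during which the arm holds its last target. There are 200 camera calls.

## Working session

There is one attempt and no reset: what is moved stays moved. The work goes in short steps, Python scripts to look and compute and a tool call to move; the robot and the scene stay as the last step left them, time stands still between calls to the robot, and variables do not carry over. Pictures are saved under pics/ and viewed, at most 10 in all, crops included, and the job is handed in when it is done.

Besides the shell and the picture viewer there is one more tool, called after ">>>" by a JSON object that holds its "api" and its "payload", one argument or row to a line. jog_arm: Moves the arm, as the interface text tells. Its arguments: {"type":"object","properties":{"plan":{"type":"array"}},"required":["plan"]}

```bash
ls; mkdir -p pics
python3 - <<'E'
from bench import *
import cv2,numpy as np
print(read_state(), tcp_to_grasp)
for n in("scene","top"):
    d=get_image(n); cv2.imwrite(f"pics/{n}0.png",d["img"][:,:,::-1]); print(d["intrinsics"],d["extrinsics"])
    np.savez(f"{n}0.npz",**d)
E
```

```text
pics
{'clock': 0.0, 'joints': array([-9.45430067e-01,  3.85567669e-01,  6.63100438e-03, -5.13452226e-04,
       -1.19400597e+00, -2.58588103e-01]), 'joint_vel': array([-0.00166305,  0.00063625,  0.00103159,  0.00049285,  0.00140666,
       -0.00074125]), 'joint_efforts': array([-8.48126911e-04, -3.92287767e+01,  1.88398057e+01,  4.18600872e+00,
       -4.52113876e-03, -9.03941498e-06]), 'position': array([ 223.93559028, -582.87785816,  230.21476232]), 'ee_rot': array([-1.82269624e-01,  9.83247973e-01,  1.07209616e-03, -2.43331957e-04]), 'contact_force': array([ 0.85400848, -0.47586014, -0.33219342]), 'wrist_torque': array([ 0.00363245,  0.03380323, -0.0031065 ]), 'grasp_force': 0.0, 'gripper_width': 85.60792537232653} 18.700000000000003
[[408.28425257   0.         316.57203457]
 [  0.         408.28425257 201.05153651]
 [  0.           0.           1.        ]] [[-6.17625402e-01 -5.84618376e-01  5.26080049e-01  1.87635802e-01]
 [-7.86396690e-01  4.49780652e-01 -4.23411870e-01  1.15291679e+02]
 [ 1.09137325e-02 -6.75217535e-01 -7.37537911e-01  7.27411225e+02]
 [ 0.00000000e+00  0.00000000e+00  0.00000000e+00  1.00000000e+00]]
[[381.58588903   0.         324.28413872]
 [  0.         381.58588903 199.38388533]
 [  0.           0.           1.        ]] [[-1.11678163e-02 -9.97139968e-01  7.47473310e-02  3.94827896e+02]
 [-9.99933387e-01  1.13544952e-02  2.07296558e-03 -2.52346062e+02]
 [-2.91575505e-03 -7.47192013e-02 -9.97200351e-01  9.49715736e+02]
 [ 0.00000000e+00  0.00000000e+00  0.00000000e+00  1.00000000e+00]]
```

View pics/scene0.png

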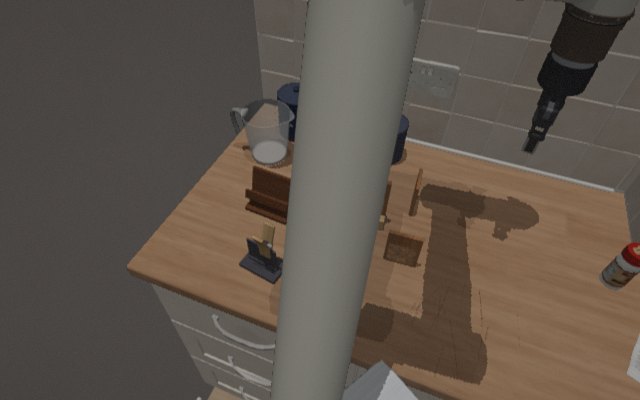

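View pics/top0.png

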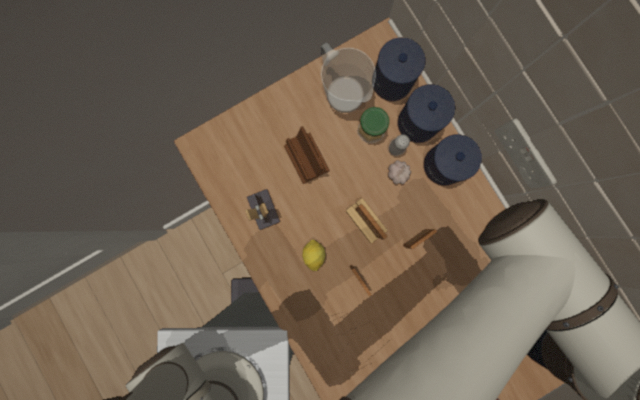

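The scene view shows the easel (265,195), the clip on its stand (263,255), and loose boards at (418,190) and (403,248). In the top view the easel is at (307,157), the stand with the clip at (263,210), the rack with a board at (366,220), and loose boards at (418,238) and (360,276). The one in the rack should fit the description. I'll enlarge and measure it.

```bash
cat > h.py <<'E'
import numpy as np, cv2
from bench import *
def load(n): return dict(np.load(n+".npz"))
def cloud(d):
    K=d["intrinsics"];E=d["extrinsics"];z=d["range_z"].astype(float)
    v,u=np.indices(z.shape)
    P=np.stack([(u-K[0,2])*z/K[0,0],(v-K[1,2])*z/K[1,1],z],-1)@E[:3,:3].T+E[:3,3]
    P[z<=0]=np.nan
    return P
def ray(d,u,v,h):
    K=d["intrinsics"];E=d["extrinsics"]
    r=E[:3,:3]@np.array([(u-K[0,2])/K[0,0],(v-K[1,2])/K[1,1],1.])
    return E[:3,3]+r*(h-E[2,3])/r[2]
def rect(pts):  # centre, size(long,short), direction of long side (rad)
    (c,s,a)=cv2.minAreaRect(pts[:,:2].astype(np.float32)); b=cv2.boxPoints((c,s,a))
    e=[b[1]-b[0],b[2]-b[1]]; l=max(e,key=np.linalg.norm)
    return np.round(c,1),np.round(sorted(s)[::-1],1),round(float(np.arctan2(l[1],l[0])%np.pi),3)
E
python3 - <<'E'
from h import *
d=load("top0");P=cloud(d)
c=cv2.resize(d["img"][120:300,220:450],None,fx=3.4,fy=3.3,interpolation=cv2.INTER_CUBIC);cv2.imwrite("pics/topcrop.png",c[:,:,::-1])
def reg(n,u0,u1,v0,v1,zs):
    Q=P[v0:v1,u0:u1].reshape(-1,3)
    for a,b in zs:
        q=Q[(Q[:,2]>a)&(Q[:,2]<b)]
        if len(q)>4: print(n,(a,b),len(q),rect(q),"meanz",q[:,2].mean().round(1))
reg("rackboard",335,395,190,250,[(20,45),(100,150),(120,140)])
reg("loose1",400,440,220,255,[(20,300),(60,200)])
reg("loose2",345,375,258,296,[(10,300),(50,200)])
reg("easel",275,335,120,190,[(25,45),(45,60),(60,110),(85,110)])
reg("clip",240,285,180,235,[(4,14),(50,80),(105,140),(90,140)])
E
```

```text
rackboard (20, 45) 535 (array([ 412.6, -351.3]), array([99.3, 50. ]), 0.643) meanz 32.1
rackboard (100, 150) 247 (array([ 408.6, -354. ]), array([89.2, 10.1]), 0.644) meanz 126.8
rackboard (120, 140) 210 (array([ 408.5, -354.2]), array([88.8, 10.1]), 0.646) meanz 129.7
loose1 (20, 300) 262 (array([ 368.4, -471.3]), array([68.9,  8.9]), 2.158) meanz 71.3
loose1 (60, 200) 175 (array([ 368.4, -471.4]), array([68.9,  8.8]), 2.158) meanz 86.0
loose2 (10, 300) 119 (array([ 275.1, -330.8]), array([69.7,  7.1]), 0.579) meanz 88.2
loose2 (50, 200) 112 (array([ 275.1, -330.7]), array([69.7,  6.8]), 0.579) meanz 91.6
easel (25, 45) 429 (array([ 564.8, -196.5]), array([110.3,  33.5]), 0.457) meanz 37.6
easel (45, 60) 255 (array([ 565. , -198.3]), array([109.1,  35.8]), 0.468) meanz 53.4
easel (60, 110) 370 (array([ 570.1, -208.9]), array([109.2,  44.4]), 0.483) meanz 83.8
easel (85, 110) 207 (array([ 577.5, -222.7]), array([109.3,  10. ]), 0.445) meanz 92.3
clip (4, 14) 556 (array([451.3, -93.9]), array([132.2,  97. ]), 0.065) meanz 9.9
clip (50, 80) 54 (array([ 443.8, -100.9]), array([69.4,  8.5]), 0.382) meanz 67.6
clip (105, 140) 137 (array([ 432.3, -102.7]), array([45. , 23.7]), 1.937) meanz 118.0
clip (90, 140) 210 (array([ 431.8, -102.9]), array([45. , 31.1]), 1.931) meanz 110.1
```

View pics/topcrop.png

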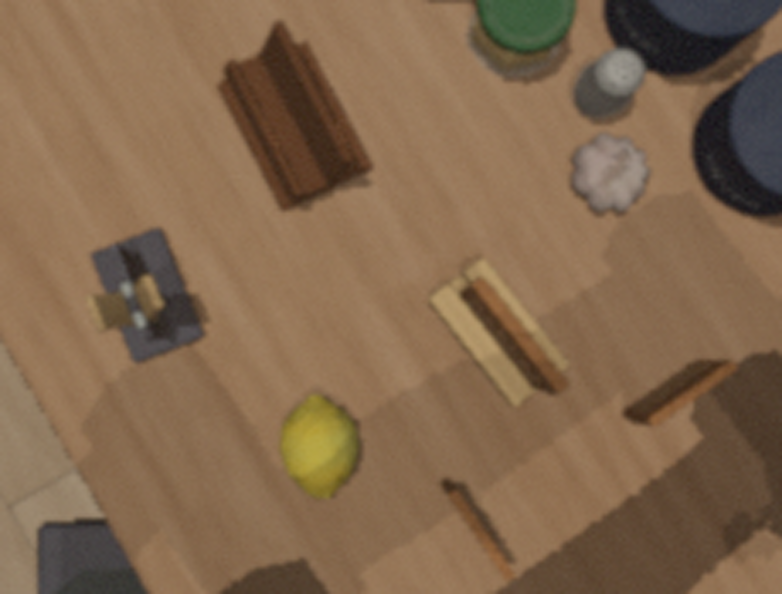

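The board in the rack (366,220) measures 89 x 10 mm with its top at 130 mm, so it is the 90 x 120 one. The two loose boards at (418,238) and (360,276) are only 69 mm wide, so they are decoys. The crop confirms that only the rack holds a board. Next I'll get the easel's profile and the first move.

```bash
cat >> h.py <<'E'
from scipy.spatial.transform import Rotation as R
def easel_fit(d,yaw_y):
    P=cloud(d)[120:190,275:335].reshape(-1,3); P=P[P[:,2]>25]
    ey=np.array([np.cos(yaw_y),np.sin(yaw_y)]); ex=np.array([ey[1],-ey[0]])
    return P,ex,ey
def down(ax):  # tool pointing down with x axis at yaw ax
    return R.from_matrix(np.array([[np.cos(ax),np.sin(ax),0],[np.sin(ax),-np.cos(ax),0],[0,0,-1]]).T)
def togo(pos,rot,p0=None,r0=None):
    s=read_state(); p0=s["position"] if p0 is None else p0; r0=R.from_quat(s["ee_rot"]) if r0 is None else r0
    print("shift",np.round(r0.inv().apply(np.array(pos)-p0)/100,3),"turn",np.round((r0.inv()*rot).as_rotvec()/np.radians(60),3))
E
python3 - <<'E'
from h import *
d=load("top0")
for yy in (0.45,0.46,0.47):
    P,ex,ey=easel_fit(d,yy); x=P[:,:2]@ex; y=P[:,:2]@ey
    print(yy,"y range",y.min().round(1),y.max().round(1),"y for low/high z",np.percentile(y[P[:,2]<60],[1,99]).round(1),np.percentile(y[P[:,2]>80],[1,99]).round(1))
yy=.458;P,ex,ey=easel_fit(d,yy);x=P[:,:2]@ex;y=P[:,:2]@ey;m=abs(y-np.median(y))<45
for b in np.arange(np.floor(x[m].min()),x[m].max(),3):
    k=m&(x>=b)&(x<b+3)
    if k.sum()>3: print(b+1.5,k.sum(),np.percentile(P[k,2],[5,50,95]).round(1))
print("ex",ex,"ey",ey)
# rest front line per end: yaw from slope x at given z
k=(P[:,2]>50)&(P[:,2]<90)&(x>np.median(x)-5)
A=np.c_[P[k,2]-60,y[k]-np.median(y),np.ones(k.sum())]; s=np.linalg.lstsq(A,x[k],rcond=None)[0]; print("rest front fit dx/dz,dx/dy,x@z60",s)
print("pick");togo([408.5,-354.2,200],down(.645-np.pi))
E
```

```text
0.45 y range 368.1 478.2 y for low/high z [368.5 476.2] [369.  475.6]
0.46 y range 363.6 474.0 y for low/high z [364.3 471.8] [364.5 471. ]
0.47 y range 359.2 469.7 y for low/high z [359.9 467.6] [359.9 466.5]
410.5 50 [37.5 43.1 49.4]
413.5 51 [48.9 53.3 57.5]
416.5 49 [54.4 56.4 58.1]
419.5 33 [37.2 54.  58.6]
422.5 50 [35.3 38.3 40.5]
425.5 49 [35.5 38.1 41.3]
428.5 42 [34.8 36.8 39. ]
431.5 41 [33.7 36.1 38. ]
434.5 49 [33.5 35.6 38.4]
437.5 49 [33.9 36.2 40.4]
440.5 51 [41.7 46.3 52.7]
443.5 57 [51.3 58.1 64.6]
446.5 58 [62.9 68.6 74.2]
449.5 57 [74.9 80.6 86.6]
452.5 61 [85.1 91.3 94.5]
455.5 51 [91.5 94.1 96.4]
458.5 50 [90.7 93.  95.3]
461.5 8 [89.5 90.7 93.1]
ex [ 0.44215512 -0.8969386 ] ey [0.8969386  0.44215512]
rest front fit dx/dz,dx/dy,x@z60 [ 2.75361109e-01 -4.22110505e-03  4.44175993e+02]
pick
shift [-2.543  1.473  0.306] turn [ 0.002  0.    -0.266]
```

>>> {"api": "jog_arm", "payload": {
  "plan": [
    [85,[-0.5,0.3,0],[0,0,-0.13]],
    [85,[-1,0.6,0],[0,0,-0.266]],
    [85,[-1,0.6,0],[0,0,-0.266]]
  ]
}}

```text
clock: 0.48
position: [297.8, -488.9, 231.3]
ee_rot: [-0.32, 0.948, 0.0, 0.0]
contact_force: [0.1, 0.3, -0.4]
gripper_width: 84.9
grasp_force: 0.0
```

```bash
python3 -c "
from h import *
togo([408.5,-354.2,200],down(.645-np.pi)); s=read_state();print(s['position'],s['joints'])"
```

```text
shift [-1.697  0.401  0.314] turn [0.001 0.    0.005]
[ 297.76592784 -488.92170347  231.29280141] [-7.41204340e-01  2.95962984e-01 -1.23652390e-01 -6.93536538e-04
 -1.15173142e+00 -1.78764911e-01]
```

>>> {"api": "jog_arm", "payload": {
  "plan": [
    [60,[-0.6,0.2,0],[0,0,0]],
    [60,[-1,0.4,0],[0,0,0]],
    [60,[-1,0.4,0],[0,0,0]]
  ]
}}

```text
clock: 0.85
position: [352.5, -397.9, 231.3]
ee_rot: [-0.318, 0.948, 0.0, -0.0]
contact_force: [-0.1, 0.2, 0.3]
gripper_width: 59.9
grasp_force: 0.0
```

```bash
python3 -c "
from h import *
togo([408.5,-354.2,97],down(.645-np.pi)); s=read_state();print(s['position'],s['joints'])"
```

```text
shift [-0.71   0.01   1.343] turn [0.    0.    0.003]
[ 352.47486896 -397.88759074  231.29278141] [-5.40639494e-01  2.26103866e-01 -2.20270039e-01 -2.70148688e-04
 -1.12476491e+00 -3.82065033e-01]
```

>>> {"api": "jog_arm", "payload": {
  "plan": [
    [60,[-0.4,0.01,0],[0,0,0]],
    [60,[-0.71,0.01,0.1],[0,0,0]],
    [60,[-0.71,0.01,0.5],[0,0,0]],
    [60,[-0.71,0.01,0.8],[0,0,0]],
    [60,[-0.71,0.01,0.8],[0,0,0]]
  ]
}}

```text
clock: 1.48
position: [406.0, -356.1, 148.8]
ee_rot: [-0.316, 0.949, 0.002, -0.002]
contact_force: [-0.4, -0.4, 0.6]
gripper_width: 60.3
grasp_force: 0.0
```

Run:
```python
from h import *
togo([408.5,-354.2,97],down(.645-np.pi)); s=read_state();print(s['position'])
d=get_image("top"); c=cv2.resize(d["img"][150:300,280:480],None,fx=4,fy=4); cv2.imwrite("pics/p3.png",c[:,:,::-1])
d=get_image("scene"); c=cv2.resize(d["img"][150:300,330:530],None,fx=4,fy=4); cv2.imwrite("pics/s3.png",c[:,:,::-1])
```

```text
shift [-0.033 -0.003  0.518] turn [ 0.005 -0.003 -0.001]
[ 405.97662995 -356.12548853  148.82501136]
```

View pics/s3.png

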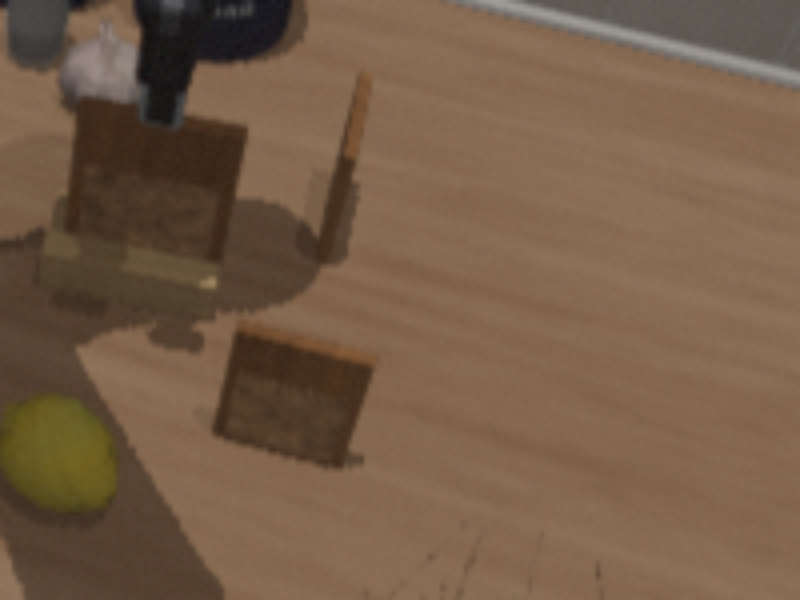

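The enlarged scene crop shows the front finger (165,105) above the rack board's top edge (75–245, about 110), close to its middle. The fingers are set to straddle it. I'll go down and close.

>>> {"api": "jog_arm", "payload": {
  "plan": [
    [50,[-0.03,0,0.3],[0.005,-0.003,0]],
    [50,[-0.03,0,0.52],[0.005,-0.003,0]],
    [50,[-0.03,0,0.52],[0.005,-0.003,0]],
    [30,[-0.03,0,0.52],[0.005,-0.003,0]],
    [12,[-0.03,0,0.52],[0.005,-0.003,0]],
    [0,[-0.03,0,0.52],[0.005,-0.003,0]],
    [0,[-0.03,0,0.52],[0.005,-0.003,0]],
    [0,[-0.03,0,0.52],[0.005,-0.003,0]],
    [0,[-0.03,0,0.52],[0.005,-0.003,0]]
  ]
}}

```text
clock: 2.7
position: [411.1, -354.6, 100.9]
ee_rot: [-0.317, 0.948, -0.003, 0.003]
contact_force: [-1.2, 1.0, 6.0]
gripper_width: 9.3
grasp_force: 59.6
```

>>> {"api": "jog_arm", "payload": {
  "plan": [
    [0,[0,0,-0.1],[0,0,0]],
    [0,[0,0,-0.3],[0,0,0]],
    [0,[0,0,-0.6],[0,0,0]],
    [0,[0,0,-0.9],[0,0,0]],
    [0,[0,0,-0.9],[0,0,0]],
    [0,[0,0,-0.9],[0,0,0]]
  ]
}}

```text
clock: 3.45
position: [409.1, -353.4, 188.4]
ee_rot: [-0.317, 0.948, -0.001, 0.002]
contact_force: [-0.6, 0.1, -1.1]
gripper_width: 8.8
grasp_force: 58.7
```

```bash
cat >> h.py <<'E'
EY=.46; EX3=np.array([np.sin(EY),-np.cos(EY),0]); EY3=np.array([np.cos(EY),np.sin(EY),0])
EO=np.array([566.3,-199.7,0]); L=.26
UP=np.array([0,0,1.]); ZB=np.cos(L)*UP+np.sin(L)*EX3; XB=np.cos(L)*EX3-np.sin(L)*UP
def lean(s=1):  # tool rotation: z=-ZB, x=-EY3
    z=-ZB; x=-EY3; return R.from_matrix(np.c_[x,np.cross(z,x),z])
LEDGE=EO+36*UP
E
python3 - <<'E'
from h import *
s=read_state();d=get_image("top");P=cloud(d);np.savez("t4.npz",**d)
print(s["position"],s["gripper_width"],R.from_quat(s["ee_rot"]).as_matrix().round(3).tolist(),s["grasp_force"])
near=np.linalg.norm(P[...,:2]-s["position"][:2],axis=-1)<80
for a,b in((95,180),(180,206),(206,230)):
    q=P[near&(P[...,2]>a)&(P[...,2]<b)]
    if len(q): print(a,b,len(q),rect(q),q[:,2].mean(),np.percentile(q[:,2],[5,95]))
# target: TCP at board height 91, 60mm above ledge along ZB
hold=91
togo(LEDGE+1*XB+(hold+60)*ZB,lean())
E
```

```text
[ 409.14217794 -353.36698709  188.41411902] 8.817489373479239 [[-0.799, -0.601, 0.004], [-0.601, 0.799, -0.001], [-0.003, -0.003, -1.0]] 58.70986998081207
shift [-2.108 -0.109  0.069] turn [-0.25  -0.02   0.176]
```

>>> {"api": "jog_arm", "payload": {
  "plan": [
    [0,[-0.1,0,-0.3],[0,0,0.05]],
    [0,[-0.5,0,-0.5],[-0.08,-0.01,0.12]],
    [0,[-0.9,0,-0.5],[-0.18,-0.02,0.176]],
    [0,[-1,0,-0.5],[-0.25,-0.02,0.176]],
    [0,[-1,0,-0.5],[-0.25,-0.02,0.176]]
  ]
}}

```text
clock: 4.12
position: [490.0, -293.6, 236.9]
ee_rot: [-0.226, 0.965, 0.126, -0.03]
contact_force: [-0.8, 0.1, -1.0]
gripper_width: 8.9
grasp_force: 58.7
```

```bash
python3 -c "
from h import *
s=read_state();print(s['position'],s['joints'],s['gripper_width'])
togo(LEDGE+1*XB+(91+75)*ZB,lean())"
```

```text
[ 489.9568874  -293.64807786  236.93401797] [-0.35492582  0.40802587  0.10056511 -0.17744808 -1.45795159 -0.71849643] 8.945838902019997
shift [-1.102 -0.041  0.409] turn [ 0.001 -0.002 -0.   ]
```

>>> {"api": "jog_arm", "payload": {
  "plan": [
    [0,[-0.5,0,0],[0,0,0]],
    [0,[-0.9,-0.02,0],[0,0,0]],
    [0,[-1,-0.04,0.2],[0,0,0]],
    [0,[-1,-0.04,0.4],[0,0,0]],
    [0,[-1,-0.04,0.4],[0,0,0]],
    [0,[-1,-0.04,0.4],[0,0,0]]
  ]
}}

```text
clock: 4.88
position: [576.0, -244.1, 200.7]
ee_rot: [-0.226, 0.966, 0.124, -0.029]
contact_force: [1.0, -0.2, -1.0]
gripper_width: 9.0
grasp_force: 58.7
```

Run:
```python
from h import *
s=read_state();print(s['position'],s['gripper_width'],s['contact_force'])
togo(LEDGE+1*XB+91*ZB,lean())
ds=get_image("scene");d=get_image("top");np.savez("s5.npz",**ds);np.savez("t5.npz",**d)
a=cv2.resize(ds["img"][120:270,200:400],(800,600))[:, :];b=cv2.resize(d["img"][110:210,250:380],(800,600))
cv2.imwrite("pics/s5.png",np.hstack([cv2.resize(a,(400,300)),cv2.resize(b,(400,300))])[:,:,::-1])
P=cloud(ds)[120:270,200:400].reshape(-1,3)
q=(P-LEDGE); loc=np.c_[q@XB,q@EY3,q@ZB]; m=(abs(loc[:,0])<20)&(abs(loc[:,1])<70)&(loc[:,2]>62)&(loc[:,2]<300)
for z0 in range(60,260,15):
    k=m&(loc[:,2]>=z0)&(loc[:,2]<z0+15)
    if k.sum()>3: print(z0,k.sum(),np.percentile(loc[k],[3,50,97],axis=0).round(1).tolist())
```

```text
[ 576.03259732 -244.11974022  200.74120947] 8.981990675046537 [ 1.03746332 -0.15642324 -1.0342548 ]
shift [-0.109 -0.004  0.796] turn [-0.004  0.001  0.   ]
60 63 [[6.3, -52.9, 62.1], [10.8, -3.2, 62.7], [14.2, 49.0, 63.8]]
75 134 [[-7.0, -59.2, 81.5], [-4.8, -16.7, 85.6], [-2.6, 27.4, 89.6]]
90 241 [[-7.2, -59.4, 90.6], [-5.1, -17.4, 97.7], [-1.5, 27.6, 104.6]]
105 241 [[-7.0, -59.1, 105.4], [-5.0, -18.9, 112.9], [-1.9, 26.2, 119.6]]
120 249 [[-7.0, -59.2, 120.7], [-4.8, -18.7, 127.9], [-1.7, 25.7, 134.6]]
135 251 [[-7.1, -58.9, 135.3], [-5.0, -16.5, 142.5], [-2.3, 26.6, 149.6]]
150 263 [[-6.9, -59.1, 150.5], [-4.7, -18.1, 157.8], [-2.1, 27.3, 164.4]]
165 247 [[-13.6, -58.8, 165.5], [-4.7, -22.4, 172.7], [-1.0, 26.9, 179.7]]
180 260 [[-18.6, -59.0, 180.5], [-5.3, -22.4, 187.0], [-1.7, 24.9, 194.5]]
195 125 [[-18.9, -58.7, 195.4], [-5.3, -29.3, 199.3], [3.2, -7.0, 204.1]]
```

View pics/s5.png

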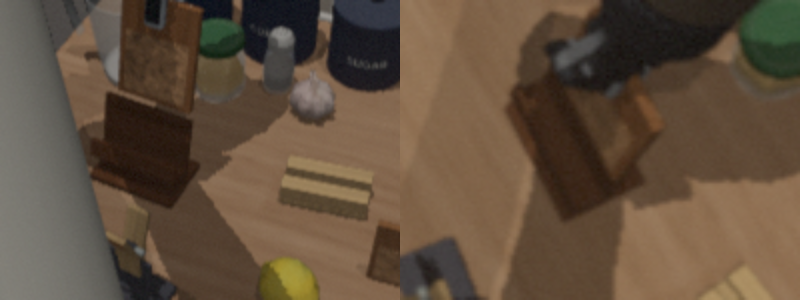

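The left half shows the board held (160,50) above the easel (145,140), parallel to it. It is 14 mm off towards the robot's right, and its bottom is 80 mm above the ledge. I'll centre it and lower it.

>>> {"api": "jog_arm", "payload": {
  "plan": [
    [0,[-0.14,-0.01,0.05],[-0.004,0,0]],
    [0,[-0.14,-0.01,0.3],[-0.004,0,0]],
    [0,[-0.14,-0.01,0.55],[-0.004,0,0]],
    [0,[-0.14,-0.01,0.7],[-0.004,0,0]],
    [0,[-0.14,-0.01,0.72],[-0.004,0,0]],
    [0,[-0.14,-0.01,0.72],[-0.004,0,0]],
    [0,[-0.14,-0.01,0.72],[-0.004,0,0]]
  ]
}}

```text
clock: 5.85
position: [581.8, -222.1, 131.2]
ee_rot: [-0.226, 0.965, 0.127, -0.028]
contact_force: [-0.7, -0.1, -1.3]
gripper_width: 8.8
grasp_force: 58.8
```

```bash
cat >> h.py <<'E'
def board_local(ds,lo=66,hi=125):
    P=cloud(ds)[100:290,190:400].reshape(-1,3); q=P-LEDGE
    loc=np.c_[q@XB,q@EY3,q@ZB]; return loc[(loc[:,0]>-18)&(loc[:,0]<12)&(abs(loc[:,1])<52)&(loc[:,2]>lo)&(loc[:,2]<hi)]
E
python3 - <<'E'
from h import *
s=read_state();print(s['position'],s['gripper_width'],s['contact_force'])
togo(LEDGE+1*XB+91*ZB,lean())
l=board_local(get_image("scene"))
for z0 in range(66,125,12):
    k=(l[:,2]>=z0)&(l[:,2]<z0+12)
    if k.sum()>3: print(z0,k.sum(),np.percentile(l[k],[3,50,97],axis=0).round(1).tolist())
E
```

```text
[ 581.79952145 -222.10750672  131.22206303] 8.754575242531894 [-0.65266586 -0.08313698 -1.26078661]
shift [0.04  0.006 0.079] turn [0.    0.002 0.001]
66 174 [[-6.3, -44.3, 66.4], [-3.7, -1.8, 72.0], [-0.8, 41.5, 77.6]]
78 183 [[-6.2, -43.8, 78.5], [-3.9, -4.3, 83.7], [0.4, 42.4, 89.4]]
90 171 [[-8.6, -44.2, 90.2], [-3.4, -5.6, 95.6], [-0.1, 41.5, 101.6]]
102 177 [[-16.2, -44.0, 102.2], [-4.1, -7.5, 108.3], [-0.9, 40.9, 113.7]]
114 170 [[-16.9, -44.0, 114.5], [-4.2, -6.0, 119.0], [-1.3, 40.6, 124.5]]
```

>>> {"api": "jog_arm", "payload": {
  "plan": [
    [0,[0,0,0.03],[0,0,0]],
    [0,[0,0,0.06],[0,0,0]],
    [0,[0,0,0.08],[0,0,0]],
    [0,[0,0,0.08],[0,0,0]]
  ]
}}

```text
clock: 6.4
position: [580.3, -220.3, 123.7]
ee_rot: [-0.227, 0.965, 0.127, -0.029]
contact_force: [-1.9, 0.0, 5.8]
gripper_width: 9.1
grasp_force: 59.7
```

>>> {"api": "jog_arm", "payload": {
  "plan": [
    [14,[0,0,0],[0,0,0]],
    [20,[0,0,0],[0,0,0]],
    [30,[0,0,0],[0,0,0]],
    [36,[0,0,0],[0,0,0]],
    [36,[0,0,0],[0,0,0]]
  ]
}}

```text
clock: 7.02
position: [580.2, -219.8, 122.3]
ee_rot: [-0.226, 0.965, 0.127, -0.03]
contact_force: [0.3, -0.8, -0.7]
gripper_width: 36.1
grasp_force: 0.0
```

Run:
```python
from h import *
s=read_state();print(s['position'],s['gripper_width'],s['contact_force'],s['grasp_force'])
l=board_local(get_image("scene"))
for z0 in range(66,125,12):
    k=(l[:,2]>=z0)&(l[:,2]<z0+12)
    if k.sum()>3: print(z0,k.sum(),np.percentile(l[k],[3,50,97],axis=0).round(1).tolist())
```

```text
[ 580.15206031 -219.84630414  122.28954537] 36.122429134218386 [ 0.34541243 -0.7922053  -0.67138996] 0.0
66 179 [[-4.0, -44.9, 66.5], [-1.6, -5.3, 72.5], [2.1, 39.8, 77.6]]
78 132 [[-3.1, -44.9, 78.1], [-1.0, -12.6, 83.8], [2.2, 42.5, 89.7]]
90 134 [[-3.0, -45.0, 90.4], [-0.8, -17.9, 96.4], [2.7, 41.5, 101.3]]
102 129 [[-3.7, -45.3, 102.4], [-0.1, -19.6, 108.0], [3.0, 39.9, 113.6]]
114 99 [[-3.3, -44.5, 114.9], [1.1, -22.3, 119.5], [8.2, 1.4, 121.7]]
```

>>> {"api": "jog_arm", "payload": {
  "plan": [
    [36,[0,0,-0.15],[0,0,0]],
    [40,[0,0,-0.5],[0,0,0]],
    [50,[0,0,-0.9],[0,0,0]],
    [70,[0,0,-1],[0,0,0]],
    [70,[0,0,-1],[0,0,0]]
  ]
}}

```text
clock: 7.7
position: [591.9, -243.3, 220.0]
ee_rot: [-0.226, 0.965, 0.127, -0.028]
contact_force: [-0.9, 0.4, 0.2]
gripper_width: 70.1
grasp_force: 0.0
```

Run:
```python
from h import *
s=read_state();print(s['position'])
ds=get_image("scene");np.savez("s7.npz",**ds)
l=board_local(ds,66,118); print(np.percentile(l[:,1],[2,98]))
A=np.c_[l[:,2]-90,l[:,1],np.ones(len(l))];print(np.linalg.lstsq(A,l[:,0],rcond=None)[0])
togo([432.3,-102.7,190],down(.366-np.pi))
```

```text
[ 591.8699527  -243.26178733  219.98689204]
[-45.04971963  41.94291376]
[ 0.03843628 -0.0097779  -0.73576976]
shift [0.802 1.82  0.785] turn [ 0.251 -0.011  0.089]
```

>>> {"api": "jog_arm", "payload": {
  "plan": [
    [75,[0.2,0.5,0],[0.12,0,0.04]],
    [75,[0.5,1,0],[0.25,-0.01,0.089]],
    [75,[0.6,1,0.3],[0.251,-0.011,0.089]],
    [75,[0.6,1,0.3],[0.251,-0.011,0.089]]
  ]
}}

```text
clock: 8.25
position: [488.6, -175.1, 213.9]
ee_rot: [-0.183, 0.983, 0.0, -0.003]
contact_force: [-0.2, -0.7, -0.6]
gripper_width: 74.8
grasp_force: 0.0
```

Run:
```python
from h import *
s=read_state();print(s['position'],s['joints'])
ds=load("s7");P=cloud(ds)[200:300,225:300].reshape(-1,3)
q=P[(P[:,2]>95)&(P[:,2]<140)&(np.hypot(P[:,0]-432,P[:,1]+103)<40)];print(len(q),rect(q) if len(q)>4 else"",q[:,2].max() if len(q) else 0)
# stand fin/clip axes from first top view
P=cloud(load("top0"))[180:235,240:285].reshape(-1,3)
h=P[(P[:,2]>118)&(P[:,2]<140)];print("tops",len(h),rect(h),h[:,2].max(),h.mean(0))
togo([432.3,-102.7,190],down(.366-np.pi))
```

```text
[ 488.56037658 -175.11089081  213.94000229] [-3.10643979e-02  2.21301660e-01 -2.73017076e-01  1.97935827e-04
 -1.08169803e+00 -1.17173004e+00]
268 (array([ 430.4, -103.9]), array([46.5, 24.5]), 1.941) 126.23113059060347
tops 83 (array([ 432.2, -102.8]), array([45. , 23.6]), 1.944) 127.15812745191158 [ 431.77144327 -102.38483678  122.76019084]
shift [0.263 0.878 0.242] turn [ 0.002 -0.005  0.002]
```

>>> {"api": "jog_arm", "payload": {
  "plan": [
    [80,[0.15,0.5,0],[0,0,0]],
    [80,[0.27,0.88,0],[0,-0.005,-0.005]],
    [80,[0.27,0.88,0.2],[0,-0.005,-0.005]],
    [80,[0.27,0.88,0.2],[0,-0.005,-0.005]],
    [80,[0.27,0.88,0.2],[0,-0.005,-0.005]]
  ]
}}

```text
clock: 8.88
position: [436.2, -104.3, 196.1]
ee_rot: [-0.185, 0.983, -0.0, 0.003]
contact_force: [-1.0, 0.9, 0.2]
gripper_width: 79.9
grasp_force: 0.0
```

Run:
```python
from h import *
s=read_state();print(s['position'])
togo([431.5,-103.2,92],down(.371-np.pi))
d=get_image("scene");c=cv2.resize(d["img"][190:290,215:315],(600,600));cv2.imwrite("pics/s8.png",c[:,:,::-1])
```

```text
[ 436.1567593  -104.26360045  196.11025821]
shift [0.045 0.029 1.041] turn [-0.002  0.005  0.   ]
```

View pics/s8.png

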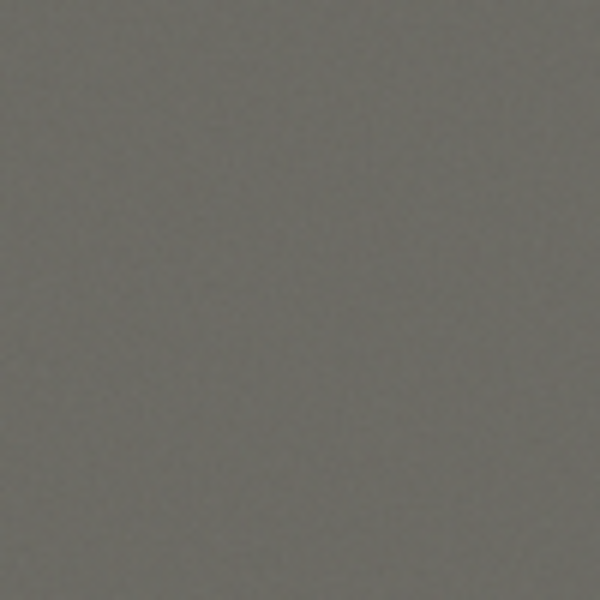

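The arm hides the clip in this view (only grey at the clip's place). The margin between the open fingers and the handles is about 15 mm each side, so I'll go down now.

>>> {"api": "jog_arm", "payload": {
  "plan": [
    [85,[0.04,0.03,0],[-0.002,0.005,0]],
    [85,[0.04,0.03,0.3],[-0.002,0.005,0]],
    [85,[0.04,0.03,0.6],[-0.002,0.005,0]],
    [85,[0.04,0.03,0.9],[-0.002,0.005,0]],
    [85,[0.04,0.03,1],[-0.002,0.005,0]],
    [85,[0.04,0.03,1],[-0.002,0.005,0]],
    [85,[0.04,0.03,1],[-0.002,0.005,0]]
  ]
}}

```text
clock: 9.8
position: [431.5, -102.4, 96.9]
ee_rot: [-0.185, 0.983, 0.0, 0.001]
contact_force: [0.2, 0.4, 0.3]
gripper_width: 84.9
grasp_force: 0.0
```

Run:
```python
from h import *
s=read_state();print(s['position'],s["contact_force"])
togo([431.5,-103.2,92],down(.371-np.pi))
```

```text
[ 431.49464588 -102.35644501   96.8676858 ] [0.16840614 0.35748665 0.30950915]
shift [ 0.003 -0.008  0.049] turn [0.    0.002 0.001]
```

>>> {"api": "jog_arm", "payload": {
  "plan": [
    [60,[0,-0.008,0.05],[0,0,0]],
    [60,[0,-0.008,0.05],[0,0,0]],
    [45,[0,-0.008,0.05],[0,0,0]],
    [35,[0,-0.008,0.05],[0,0,0]],
    [25,[0,-0.008,0.05],[0,0,0]],
    [15,[0,-0.008,0.05],[0,0,0]],
    [10,[0,-0.008,0.05],[0,0,0]],
    [10,[0,-0.008,0.05],[0,0,0]],
    [10,[0,-0.008,0.05],[0,0,0]]
  ]
}}

```text
clock: 10.92
position: [430.8, -103.1, 90.7]
ee_rot: [-0.185, 0.983, 0.0, -0.0]
contact_force: [-1.1, -0.7, -0.6]
gripper_width: 15.3
grasp_force: 61.5
```

>>> {"api": "jog_arm", "payload": {
  "plan": [
    [10,[0,0,-0.1],[0,0,0]],
    [10,[0,0,-0.3],[0,0,0]],
    [10,[0,0,-0.6],[0,0,0]],
    [10,[0,0,-1],[0,0,0]],
    [10,[0,0,-1],[0,0,0]],
    [10,[0,0,-1],[0,0,0]]
  ]
}}

```text
clock: 11.68
position: [430.3, -103.1, 190.7]
ee_rot: [-0.185, 0.983, 0.001, -0.0]
contact_force: [-0.7, -0.4, -1.0]
gripper_width: 15.6
grasp_force: 61.5
```

Run:
```python
from h import *
s=read_state();print(s['position'],s["contact_force"],s["gripper_width"],s["grasp_force"])
P=cloud(load("s7"))
# target above the board: TCP ~ top + 27 + 60
top=LEDGE+4.3*XB+120*ZB; print("top approx",top)
z=np.cos(.295)*UP+np.sin(.295)*EX3
r=R.from_matrix(np.c_[-EY3,np.cross(z,EY3),-z]); togo(top+90*z,r)
```

```text
[ 430.30733717 -103.14153975  190.7474352 ] [-0.66195206 -0.41511525 -0.98046308] 15.58172134793777 61.49370074272156
top approx [ 581.84046703 -231.06644593  150.861351  ]
shift [-0.97  -2.002 -0.465] turn [-0.28   0.013 -0.084]
```

>>> {"api": "jog_arm", "payload": {
  "plan": [
    [10,[-0.2,0,-0.4],[0,0,0]],
    [10,[-0.6,-0.3,-0.6],[0,0,0]],
    [10,[-0.95,-0.7,-0.6],[-0.1,0,-0.04]],
    [10,[-0.97,-0.9,-0.6],[-0.28,0.013,-0.084]],
    [10,[-0.97,-0.9,-0.6],[-0.28,0.013,-0.084]],
    [10,[-0.97,-0.9,-0.6],[-0.28,0.013,-0.084]]
  ]
}}

```text
clock: 12.42
position: [553.2, -152.2, 248.8]
ee_rot: [-0.225, 0.963, 0.143, -0.035]
contact_force: [-0.7, 0.2, -0.7]
gripper_width: 14.8
grasp_force: 61.4
```

```bash
cat >> h.py <<'E'
def tilt(a):
    z=np.cos(a)*UP+np.sin(a)*EX3; return z,R.from_matrix(np.c_[-EY3,np.cross(z,EY3),-z])
E
python3 - <<'E'
from h import *
s=read_state();print(s['position'],s["gripper_width"],s["grasp_force"])
d=get_image("scene");t=get_image("top")
np.savez("s9.npz",**d);np.savez("t9.npz",**t)
a=cv2.resize(d["img"][80:230,200:350],(400,400));b=cv2.resize(t["img"][90:210,250:370],(400,400))
cv2.imwrite("pics/s9.png",np.hstack([a,b])[:,:,::-1])
l=board_local(d,66,130); print(len(l),np.percentile(l,[2,50,98],axis=0))
A=np.c_[l[:,2]-90,l[:,1],np.ones(len(l))];print(np.linalg.lstsq(A,l[:,0],rcond=None)[0])
z,r=tilt(.295);togo(LEDGE+5.4*XB+120*ZB+90*z,r)
E
```

```text
[ 553.23064049 -152.19977459  248.76971211] 14.848930488907001 61.43880486488342
925 [[ -3.53727256 -45.01394211  67.30014285]
 [ -0.62185258  -3.00487456  96.1349532 ]
 [  6.28786634  42.33888236 121.29495654]]
[ 0.05971669 -0.00583295 -0.64155533]
shift [ 0.099 -1.109 -0.191] turn [-0.001 -0.002  0.001]
```

View pics/s9.png

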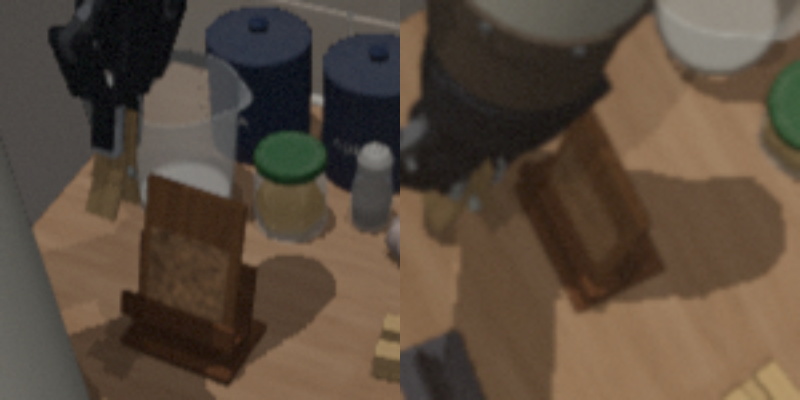

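The clip is held wide open, jaws down at (110,180), and the board stands in the easel (195,250), centred and leaning. Next I'll measure the board's top edge and the jaw tips relative to the tool.

```bash
cat >> h.py <<'E'
def jaws(d,s,u=(200,350),v=(60,230)):
    P=cloud(d)[v[0]:v[1],u[0]:u[1]].reshape(-1,3); t=R.from_quat(s["ee_rot"]).inv().apply(P-s["position"])
    return t[(abs(t[:,0])<16)&(abs(t[:,1])<35)&(t[:,2]>0)&(t[:,2]<60)]
E
python3 - <<'E'
from h import *
s=read_state();d=load("s9");t=load("t9")
P=cloud(t)[90:210,290:370].reshape(-1,3);q=P-LEDGE;l=np.c_[q@XB,q@EY3,q@ZB]
e=l[(l[:,2]>112)&(l[:,2]<126)&(abs(l[:,0])<20)&(abs(l[:,1])<50)]
print("top-view edge",len(e),np.percentile(e,[3,50,97],axis=0).round(1).tolist())
for n,D,w in(("scene",d,(slice(100,290),slice(190,400))),("top",t,(slice(90,210),slice(290,370)))):
    q=cloud(D)[w].reshape(-1,3)-LEDGE;l=np.c_[q@XB,q@EY3,q@ZB]
    f=l[(l[:,2]>30)&(l[:,2]<112)&(l[:,0]>-12)&(l[:,0]<5)&(abs(l[:,1])<38)]
    c=np.polyfit(f[:,2],f[:,0],1);r=f[:,0]-np.polyval(c,f[:,2]);f=f[abs(r)<2.5];c=np.polyfit(f[:,2],f[:,0],1);print(n,len(f),"slope",c[0],"front x at 0,120",c[1],np.polyval(c,120))
for n,D,u,v in(("scene",d,(200,350),(60,230)),("top",t,(240,300),(110,180))):
    j=jaws(D,s,u,v)
    for z0 in range(0,60,5):
        k=(j[:,2]>=z0)&(j[:,2]<z0+5)
        if k.sum()>2: print(n,z0,k.sum(),"x",np.percentile(j[k,0],[3,97]).round(1),"y",np.percentile(j[k,1],[3,25,50,75,97]).round(1))
E
```

```text
top-view edge 219 [[-1.1, -41.8, 113.4], [2.8, -3.4, 120.1], [8.7, 37.8, 123.1]]
scene 952 slope 0.034457072614128725 front x at 0,120 -4.1026113642473385 0.032237349448108965
top 422 slope 0.03858329504686571 front x at 0,120 -4.669789426166022 -0.03979402054213743
scene 0 24 x [-0.6 13. ] y [-7.  -4.2  6.5  8.  12.8]
scene 5 39 x [-9.2 12.7] y [-6.5  4.1  6.6  7.2  8.9]
scene 10 47 x [-10.9  15.8] y [-6.   2.6  7.5  9.1 10.2]
scene 15 40 x [-10.   13.6] y [-4.9  8.3  9.8 10.6 12.3]
scene 20 32 x [-9.2 12.9] y [-9.   7.6  9.1  9.6 11.4]
scene 25 46 x [-9.8 12.6] y [-11.    7.5  10.5  11.3  13. ]
scene 30 46 x [-10.5  13.2] y [-12.8  10.9  12.6  13.4  14.8]
scene 35 49 x [-10.2  12.7] y [-15.1 -11.5  13.7  15.   16.8]
scene 40 49 x [-10.4  13.3] y [-17.  -14.5  15.9  17.2  19. ]
scene 45 5 x [-9.6  5. ] y [-17.3 -16.1  16.4  16.6  16.9]
top 0 7 x [ 6.9 10.8] y [-7.  -4.7 -3.2  2.   8. ]
top 5 10 x [ 7.5 12.2] y [-3.8 -1.5  0.3  3.7  8.6]
top 10 23 x [ 5.4 14.8] y [-9.5 -2.6  2.   6.6 10.5]
top 15 14 x [ 0.3 13.1] y [-10.6   2.9  10.8  11.7  12.4]
top 20 7 x [ 1.4 11.3] y [-10.5  -1.    8.3  11.6  12. ]
top 25 18 x [-8.  10.6] y [-0.7 12.  12.8 13.2 14.5]
top 30 14 x [-6.4 10.9] y [-15.5  12.   13.5  14.6  14.9]
top 35 27 x [-10.5  10.9] y [ 7.  15.1 15.9 16.8 17.5]
top 40 17 x [-11.1  10.6] y [-18.7  17.5  18.   18.6  19.1]
```

>>> {"api": "jog_arm", "payload": {
  "plan": [
    [10,[0.05,-0.1,-0.25],[0,0,0]],
    [10,[0.1,-0.5,-0.25],[0,0,0]],
    [10,[0.1,-0.9,-0.22],[0,0,0]],
    [10,[0.1,-1,-0.2],[0,0,0]],
    [10,[0.1,-1,-0.2],[0,0,0]],
    [10,[0.1,-1,-0.2],[0,0,0]]
  ]
}}

```text
clock: 13.28
position: [589.9, -246.0, 242.1]
ee_rot: [-0.227, 0.963, 0.142, -0.033]
contact_force: [-0.0, -0.1, -1.0]
gripper_width: 15.1
grasp_force: 61.4
```

```bash
cat > chk.py <<'E'
from h import *
import sys
s=read_state();print(s['position'],s["gripper_width"],s["grasp_force"],s["contact_force"].round(1))
d=get_image("scene");np.savez("sl.npz",**d)
z,r=tilt(.296);top=LEDGE+.6*XB+120*z-1.5*EY3
for h in(75,31): print("to",h,end=" ");togo(top+h*z+1*EY3,r)
# all in board frame (bx = across, by, bz relative to top edge)
x=np.cross(EY3,z);q=cloud(d)[100:290,190:400].reshape(-1,3)-top;l=np.c_[q@x,q@EY3,q@z]
l=l[(abs(l[:,1])<50)&(abs(l[:,0])<28)&(l[:,2]>-50)&(l[:,2]<95)]
for z0 in range(-50,95,5):
    k=(l[:,2]>=z0)&(l[:,2]<z0+5)
    if k.sum()>4: print(z0,k.sum(),"x",np.percentile(l[k,0],[2,10,30,50,80,98]).round(1),"y",np.percentile(l[k,1],[2,98]).round(1))
E
python3 chk.py
```

```text
[ 589.94912295 -245.95299796  242.13902178] 15.059439927877282 61.43859386444092 [-0.  -0.1 -1. ]
to 75 shift [ 0.012 -0.109  0.175] turn [-0.003  0.     0.002]
to 31 shift [ 0.012 -0.108  0.615] turn [-0.003  0.     0.002]
-50 70 x [-6.7 -5.8 -5.3 -4.8 -3.3 -0.5] y [-43.3  43.5]
-45 82 x [-6.9 -6.2 -5.2 -4.2 -3.6 -1.4] y [-43.5  42.3]
-40 72 x [-7.1 -6.  -5.2 -4.6 -3.5 -1.8] y [-42.8  43.6]
-35 80 x [-7.3 -5.9 -4.9 -4.4 -3.5 -1.4] y [-43.3  43.9]
-30 77 x [-7.9 -6.9 -5.4 -4.6 -3.4 -0.7] y [-44.   44.3]
-25 79 x [-7.1 -6.5 -5.2 -4.6 -3.2 -1. ] y [-42.9  41.6]
-20 78 x [-7.1 -6.2 -5.3 -4.7 -3.2 -1.1] y [-42.6  42.5]
-15 74 x [-6.9 -6.3 -5.6 -4.9 -4.  -1. ] y [-42.8  42.5]
-10 86 x [-7.1 -6.3 -5.2 -4.8 -3.7 -1.3] y [-44.   42.7]
-5 101 x [-7.1 -6.1 -5.2 -4.5 -2.8  3.3] y [-43.9  43.2]
0 61 x [-5.9 -4.6 -3.  -1.2  0.7  3.6] y [-37.3  42. ]
45 9 x [-27.8 -27.8 -15.4   2.1   4.4   6.3] y [-9.   1.5]
50 24 x [-27.8 -27.7 -26.6 -25.7   2.2   4.2] y [-10.1  13. ]
55 35 x [-27.7 -27.2 -26.5 -25.4  -0.7   1.8] y [-10.5  12.5]
60 37 x [-26.6 -25.9 -25.  -24.2  -7.9   0.9] y [-10.4  13.4]
65 38 x [-26.1 -24.6 -23.5 -22.5  -5.   -2.3] y [-10.1  12.5]
70 31 x [-24.3 -24.2 -22.8 -21.9 -19.8  -5.2] y [-10.2  12.7]
75 39 x [-23.9 -23.  -22.  -21.3 -16.8  -6.3] y [-14.   13.9]
80 40 x [-23.4 -21.7 -20.7 -19.5 -14.8  -6. ] y [-14.4  14.3]
85 37 x [-22.2 -21.5 -20.2 -19.6 -15.3  -6.1] y [-10.3  13.3]
90 27 x [-27.1 -26.5 -24.7 -19.9  -7.4   1.3] y [-10.1  10. ]
```

>>> {"api": "jog_arm", "payload": {
  "plan": [
    [10,[0.01,-0.11,0],[0,0,0]],
    [10,[0.01,-0.11,0.15],[0,0,0]],
    [10,[0.01,-0.11,0.35],[0,0,0]],
    [10,[0.01,-0.11,0.35],[0,0,0]],
    [10,[0.01,-0.11,0.35],[0,0,0]]
  ]
}}

```text
clock: 13.95
position: [589.5, -248.2, 204.3]
ee_rot: [-0.226, 0.963, 0.142, -0.034]
contact_force: [0.5, -0.0, -0.6]
gripper_width: 15.0
grasp_force: 61.4
```

```bash
python3 chk.py | grep -v -e "^-[1-5][05]"; python3 -c "
from h import *
c=cv2.resize(load('sl')['img'][110:230,210:330],(600,600));cv2.imwrite('pics/s11.png',c[:,:,::-1])"
```

```text
[ 589.46173337 -248.2225289   204.31951229] 14.958659800341726 61.439337730407715 [ 0.5 -0.  -0.6]
to 75 shift [-0.001  0.017 -0.179] turn [-0.003 -0.     0.001]
to 31 shift [-0.001  0.018  0.261] turn [-0.003 -0.     0.001]
-5 95 x [-6.9 -6.  -5.1 -4.5 -2.5  3.4] y [-43.8  42.6]
0 67 x [-6.3 -5.2 -3.2 -1.3  1.2  3.6] y [-40.8  43.3]
10 24 x [-18.7 -17.4 -16.7 -15.1  15.8  19.7] y [-10.8   9.4]
15 39 x [-18.5 -17.6 -15.6 -15.1  12.8  16.3] y [-11.9  11.1]
20 37 x [-16.1 -15.2 -14.1 -13.2   6.4  14.3] y [-12.1  12.2]
25 39 x [-14.4 -13.4 -12.2 -10.4   9.6  12.8] y [-12.1  10.7]
30 35 x [-12.7 -11.6 -10.8  -8.9  -6.8   9.6] y [-11.7  11. ]
35 25 x [-11.7 -11.6 -10.9  -9.5  -8.6   1.1] y [-11.7  11.3]
40 34 x [-10.4 -10.2  -9.1  -8.   -2.9   5. ] y [-16.3  12.3]
45 36 x [-11.1  -9.3  -7.9  -7.1  -1.8   5.8] y [-14.   12.7]
50 30 x [-8.9 -8.5 -7.4 -6.4 -3.9  4.9] y [-11.8   9.8]
55 25 x [-13.6 -13.  -12.   -6.9   5.   11.6] y [-12.5   9.2]
60 25 x [-18.7 -17.6 -12.7 -11.1   5.1  13.7] y [-12.    8.5]
65 36 x [-20.9 -19.8 -18.1 -13.    3.   12.4] y [-12.1   7.1]
70 36 x [-21.1 -19.9 -16.9 -12.7   0.1  13.2] y [-11.6  11.5]
75 39 x [-21.6 -19.9 -18.1 -14.2   3.1  15.5] y [-12.1   5.4]
80 39 x [-21.  -20.1 -18.2 -12.4   5.3  14.8] y [-11.8   5.5]
85 41 x [-21.2 -20.3 -16.7 -13.3   8.9  12.4] y [-11.    6.1]
90 41 x [-20.9 -20.1 -18.5 -12.2  10.8  16.5] y [-11.   7.]
```

View pics/s11.png

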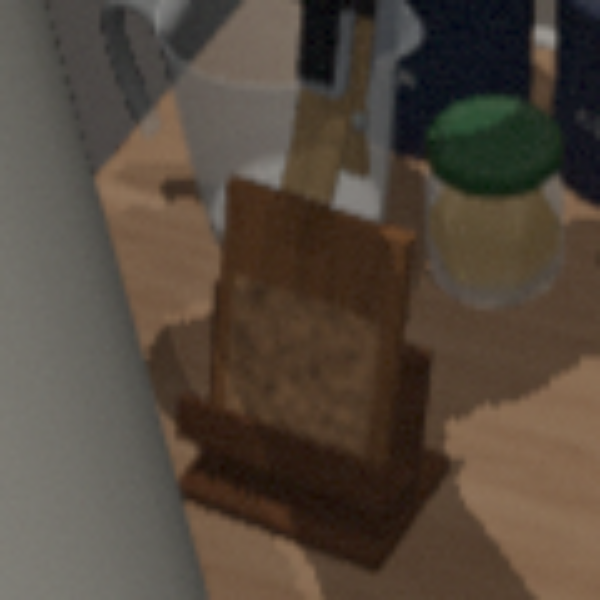

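The clip is squarely above the middle of the board's top edge (jaws at 310,150, edge from 230,180 to 415,235). The jaw tips are about 12 mm above the edge and even on both sides, so I'll lower it 26 mm.

>>> {"api": "jog_arm", "payload": {
  "plan": [
    [10,[0,0.005,0.05],[0,0,0]],
    [10,[0,0.005,0.1],[0,0,0]],
    [10,[0,0.005,0.16],[0,0,0]],
    [10,[0,0.005,0.22],[0,0,0]],
    [10,[0,0.005,0.265],[0,0,0]],
    [10,[0,0.005,0.265],[0,0,0]],
    [10,[0,0.005,0.265],[0,0,0]],
    [10,[0,0.005,0.265],[0,0,0]]
  ]
}}

```text
clock: 15.0
position: [585.8, -240.8, 179.2]
ee_rot: [-0.226, 0.963, 0.143, -0.033]
contact_force: [-0.6, -0.3, -0.6]
gripper_width: 15.5
grasp_force: 61.4
```

```bash
python3 chk.py; python3 -c "
from h import *
c=cv2.resize(load('sl')['img'][120:210,230:320],(600,600));cv2.imwrite('pics/s12.png',c[:,:,::-1])"
```

```text
[ 585.81201739 -240.79611816  179.16905567] 15.485250474964046 61.438071727752686 [-0.6 -0.3 -0.6]
to 75 shift [-0.002  0.01  -0.448] turn [-0.002 -0.     0.001]
to 31 shift [-0.003  0.011 -0.008] turn [-0.002 -0.     0.001]
-50 72 x [-8.  -6.6 -5.2 -4.6 -3.6  1.4] y [-43.6  41.1]
-45 80 x [-7.  -6.7 -5.3 -4.7 -4.  -0.7] y [-43.   43.6]
-40 78 x [-6.5 -6.1 -5.4 -4.6 -3.8 -2. ] y [-42.5  43.2]
-35 73 x [-7.1 -6.4 -5.6 -4.8 -3.9 -1. ] y [-43.5  44.1]
-30 79 x [-7.1 -6.7 -5.4 -4.7 -3.8 -0.3] y [-43.6  44.3]
-25 70 x [-7.3 -6.1 -5.7 -4.9 -4.1 -2. ] y [-43.1  42.4]
-20 54 x [-13.3  -6.2  -5.1  -4.5  -3.6  -1.4] y [-44.2  43.1]
-15 84 x [-19.6 -18.3  -7.2  -5.5  -3.9  -0.6] y [-43.2  42.4]
-10 84 x [-18.  -15.9 -12.9  -5.8  -4.1   1.1] y [-43.1  41.8]
-5 98 x [-16.4 -14.6  -6.5  -4.9  -3.3  10.1] y [-43.2  42.1]
0 86 x [-14.2 -13.1  -9.5  -3.9   1.6   9.6] y [-42.5  42.5]
5 31 x [-13.4 -12.8 -11.1  -9.9  -8.2   8.9] y [-12.    9.4]
10 22 x [-12.5 -11.7 -11.3 -11.   -9.1  -4. ] y [-11.6  10.9]
15 41 x [-11.2 -10.1  -9.   -7.9  -2.    5.9] y [-15.1  11.9]
20 33 x [-9.8 -9.3 -8.5 -7.6 -2.8  7
[... 181 characters left out ...]
6] y [-11.7   4.9]
40 35 x [-21.5 -20.2 -18.6 -14.4   2.9  11.8] y [-11.3   8. ]
45 33 x [-21.9 -19.9 -17.6 -12.7  -1.2  12.4] y [-11.6  11.5]
50 34 x [-21.4 -20.7 -19.6 -15.7   3.1  12.9] y [-12.1   5.5]
55 42 x [-21.7 -20.4 -18.4 -12.    4.4  11.5] y [-12.1   6.5]
60 33 x [-21.4 -20.2 -18.4 -13.3   8.5  11.9] y [-12.1   5. ]
65 35 x [-22.6 -20.9 -19.8 -14.    9.1  14.9] y [-10.7   6.3]
70 23 x [-22.  -19.6 -16.2   8.5  12.3  20.4] y [-13.1   6.1]
75 27 x [-21.1 -18.6 -10.8  11.6  13.3  19.5] y [-13.9  10.8]
80 30 x [-22.2 -21.  -16.1   9.6  16.   27.7] y [-12.6  -2.1]
85 22 x [-21.1 -19.3 -16.9  -0.8  10.6  19.5] y [-12.8  -7.2]
90 21 x [-21.3 -20.5 -19.6 -17.3  10.9  18.4] y [-15.8   2.2]
```

View pics/s12.png

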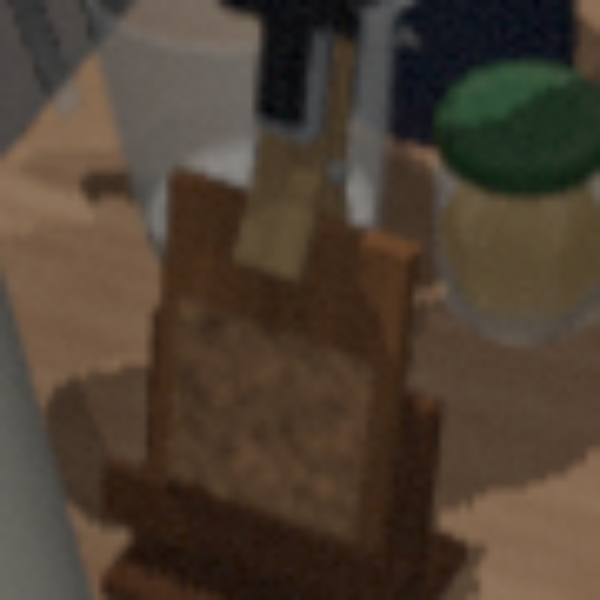

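The clip sits astride the board's top edge near its middle, with the front jaw tip at (270,270). The tips are about 15 mm below the edge, clear of both faces, and the board hasn't moved. I'll let it settle for a moment and hand in.

>>> {"api": "jog_arm", "payload": {
  "plan": [
    [10,[0,0,0],[0,0,0]],
    [10,[0,0,0],[0,0,0]],
    [10,[0,0,0],[0,0,0]],
    [10,[0,0,0],[0,0,0]]
  ]
}}

```text
clock: 15.55
position: [585.7, -240.7, 178.9]
ee_rot: [-0.226, 0.963, 0.143, -0.034]
contact_force: [-0.1, 0.7, -0.8]
gripper_width: 15.4
grasp_force: 61.4
```

```bash
python3 -c "
from bench import *
print(job_done())"
```

```text
the job is handed in; nothing more can be done
None
```

The job is handed in (the hand-in returned no verdict): the board leans centred in the easel, let go, and the gripper holds the clip wide open astride the middle of its top edge, tips about 15 mm below the edge and clear of both faces.

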